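# Make room for the long kiln post in the post tote

### The job

The longest square kiln post lies on the bench and does not fit into the empty compartment of the wooden tote. Slide the tote's divider towards the short post that is already in there, far enough that the long one has room, then set the long post down (do not drop it) flat on the floor of that enlarged compartment. The short post must stay lying flat in its own compartment on the other side of the divider.

Things in the scene. Friction and masses are not known exactly. Their poses are not given: they have to be found in the camera images.
- tote: Open wooden tote fixed to the bench, 130 (its x) by 340 (y) by 45 mm high, walls 10, floor 8 mm thick; inside 110 by 320 mm. Origin: centre of its underside, on the bench; y lengthwise, z up; yaw up to about 10 degrees either way. A divider across it leaves an empty compartment at the +y end and one at the -y end that holds the short post.
- divider_tab (a point): Centre of the tab on the tote's sliding divider, 62 mm above the bench. The plywood divider is 12 mm thick (tote y), spans the tote, level with its rims; the tab, as thick, 60 mm wide (tote x), rises to 77 mm above the bench. Slides only along tote y, 80 mm to -y and 95 mm to +y of the tote's middle, 2 N friction, stays where left. Starts 35 to 85 mm to +y of the middle. Axes as the tote's.
- long_post_center (a point): Centre (half-way up and along) of the long kiln post: cream fired-clay square bar, 30 by 30 by 150 mm, long along its y, 220 to 350 g, lying on the bench between robot and tote, its y within about 20 degrees of the room's y. The other posts on the bench, a square one 95 mm long and an upright round tube, are not to be used.
- short_post_center (a point): Centre of the short kiln post: the same clay, 30 by 30 mm, 70 mm long along its y, loose, lying flat lengthwise in the -y compartment with its outer end about 2 to 12 mm from the tote's -y end wall. Axes: y along its length, z up.
Things that resemble listed ones, but are neither listed nor needed, are in the scene too. Leave any blue look-alike of the part that bears short_post_center alone.

How it is judged:
By the outcome, as a careful person would: the job done as asked, in the order asked, and still so for the second after the job is handed in, with the robot touching nothing.
It also fails if it takes over 51 s, if anything falls off the work surface, if the arm or the gripper's body presses on something with over 40 N, if the wrist force passes 120 N, or if a joint passes its speed limit or range.

### The arm

A 6-joint arm with a two-finger parallel gripper is mounted at the origin on the work surface. World frame = base frame: x ahead of the robot, y to its left, z up, the work surface at z = 0. Lengths are in m, angles in rad, forces in N, time in s.
With the tool pointing down it reaches from about 0.35 to 0.975 m from the base axis. Payload 4.9 kg.
Tool frame: the origin (TCP) lies at the very end of the fingers, on their centre line; the grasp point (between the pads) lies 19 mm behind it; z points along the fingers, y is the line along which they close (so a half turn about z gives the same grasp; the last joint's range is limited). The gripper opens to 85 mm and grips with 20 to 120 N. Pads are 22 mm wide; open, the fingers measure 114 mm over their backs; the gripper's body (76 mm by 85 mm) begins 54 mm behind the grasp point. The pads swing forward as they close: fully open they stand 13 mm farther back than shut.
Start: joints at [-1.224, 0.053, 1.613, -0, 1.476, -0.119], TCP at [0.281, -0.558, 0.231] pointing down, gripper open.
Joint ranges: [-3.01, 3.01], [-1.01, 2.22], [0.06, 2.58], [-1.02, 4.17], [0.09, 2.62], [-3.14, 3.14]. Speed limits (rad/s): [2.57, 2.57, 3.14, 3.14, 3.14, 3.14].

### API

Orientations are given as a rotation vector (axis times angle).
In Python, from station import ctrl gives the robot as it stands.
- The arm moves only by the tool jog_arm, never from a script. Its argument "plan" is a list of rows, each a list of 7 numbers: the shift along the tool's x, y, z in units of 0.02 m (1.0 is 0.02 m), then the turn, a rotation vector about the tool's x, y, z in units of 45 degrees (1.0 is 45 degrees), then the opening, from -1 (shut) to 1 (fully open). A call has 1 to 8 rows; each row shifts and turns the commanded pose from where the row before left it, along the tool's axes as they then stand; what a row does not reach is not made up. A row lasts 1/10 s, in which the tool goes at most 50 mm and 8.59 degrees, less where a joint would pass 70% of its speed; a pose out of reach is approached as far as the arm can. A call with a number of a shift or a turn outside -1 to 1 is refused whole. A call with a gripper value outside its range is refused whole. The fingers move at their own pace and stop on an object; "grip_force" is the grip in N (left out, the last holds). Time passes only in rows, so rows that do not move let the fingers close. It gives the time, the measured TCP pose, the force, the opening and the grip force at its end, in the units of the state.
- ctrl.get_obs(): the state, without advancing time (a new reading comes with each control period).
- ctrl.get_image(name): name is "scene" or "top" or "wrist"; returns (picture, depth): 420x560x3 uint8, red, green, blue; 420x560 float32, m along the optical axis (not along the pixel's ray), 0 where there is no reading.
- ctrl.camera_info(name): a dict with "camera_matrix" (3x3 intrinsics, pixels), "k1" (the pictures are not rectified: a ray, as slopes to the right and down, at radius r is drawn at 1 + k1 r^2 times it, then the intrinsics apply), "rvec" (rotation vector, rad) and "tvec" (3), from world to camera coordinates, as OpenCV has them; the wrist camera has in their place "T_tool_cam" (4x4, takes a point from camera to tool coordinates, whose origin is the TCP and whose axes are the flange's). Camera axes: x right, y down, z forward; pixel columns grow to the right and rows downward; lengths in m; the calibration is good to about 2 mm. A picture is of the moment at which its call begins: read the wrist's pose just before it. camera_info takes no time and is no camera call.
- ctrl.finish_job(): hands the job in; it is judged then, once.
The state is a dict: "t": time; "q": joint angles; "dq": joint speeds; "effort": joint torques, N m; "tool_pos": TCP position; "tool_rot": TCP orientation; "contact_force": force on the tool from outside, world axes, zero at the start; "wrist_torque": the same for the moment, N m; "opening": finger opening in m; "grip_force": force on a finger pad.
Only numpy, scipy, OpenCV 4.12 (cv2) and the standard library are available. Lean on these libraries where they do the work, as an engineer would, in place of code of your own. Each camera call takes 0.05 s, during which the arm holds its last target. There are 200 camera calls.

## Working session

There is one attempt and no reset: what is moved stays moved. The work goes in short steps, Python scripts to look and compute and a tool call to move; the robot and the scene stay as the last step left them, time stands still between calls to the robot, and variables do not carry over. Pictures are saved under pics/ and viewed, at most 10 in all, crops included, and the job is handed in when it is done.

Besides the shell and the picture viewer there is one more tool, called after "Emit:" as a command line: name --pt "numbers of a row" for each row, then --argument value for the rest. jog_arm: Moves the arm, as the interface text tells. Shifts and turns lie within -1 to 1; 1 stands for 0.02 m of shift or 45 degrees of turn. Its arguments: {"type":"object","properties":{"plan":{"type":"array"},"grip_force":{"type":"number"}},"required":["plan"]}

```bash
mkdir -p pics; cat > h.py <<'E'
import numpy as np, cv2
from scipy.spatial.transform import Rotation as R
from station import ctrl
def snap(name,fn):
    o=ctrl.get_obs(); im,d=ctrl.get_image(name); cv2.imwrite('pics/'+fn+'.png',im[:,:,::-1]); np.save('pics/'+fn+'.npy',d)
    return o,im,d
def c2w(name,o=None):
    c=ctrl.camera_info(name)
    if 'T_tool_cam' in c:
        T=np.eye(4);T[:3,:3]=R.from_rotvec(o['tool_rot']).as_matrix();T[:3,3]=o['tool_pos'];T=T@np.array(c['T_tool_cam'])
        return c,T[:3,:3],T[:3,3]
    A=R.from_rotvec(np.ravel(c['rvec'])).as_matrix()
    return c,A.T,-A.T@np.ravel(c['tvec'])
def rays(name,px,o=None):
    c,A,p=c2w(name,o); K=np.array(c['camera_matrix'])
    n=cv2.undistortPoints(np.array(px,float).reshape(-1,1,2),K,np.array([c['k1'],0,0,0,0.]))[:,0]
    return p,np.c_[n,np.ones(len(n))]@A.T
def at_z(name,px,z,o=None):
    p,r=rays(name,px,o); return p+r*((z-p[2])/r[:,2])[:,None]
def at_d(name,px,D,o=None):
    p,r=rays(name,px,o); return p+r*np.array([D[int(v),int(u)] for u,v in px])[:,None]
E
python3 - <<'E'
from h import *
for n in('top','scene'): snap(n,n+'0')
print(ctrl.get_obs()); print(ctrl.camera_info('top'))
E
```

```text
{'t': 0.1, 'q': array([-1.22398481e+00,  5.33147511e-02,  1.61419669e+00,  6.20646495e-06,
        1.47602134e+00, -1.19010769e-01]), 'dq': array([ 0.00203388, -0.0020848 , -0.00382211, -0.00086855,  0.0003831 ,
        0.00144577]), 'effort': array([ 7.33581655e-04, -3.94904852e+01, -3.71362782e+01, -8.14129248e-05,
        3.85518040e-03, -3.77232112e-06]), 'tool_pos': array([ 0.28051865, -0.55785435,  0.23014726]), 'tool_rot': array([-3.05488925e+00, -7.24668283e-01,  3.36517761e-04]), 'contact_force': array([-0.87350853, -0.33645632, -0.41665796]), 'wrist_torque': array([-0.00746914, -0.00310223,  0.01428284]), 'grip_force': 0.0, 'opening': 0.0851623942207655}
{'camera_matrix': array([[522.65984308,   0.        , 274.95666712],
       [  0.        , 522.65984308, 210.16445334],
       [  0.        ,   0.        ,   1.        ]]), 'k1': 0.05867497040771223, 'rvec': array([ 2.03148522, -2.15218626,  0.25787056]), 'tvec': array([0.03245345, 0.61450468, 1.04552566])}
```

View pics/top0.png

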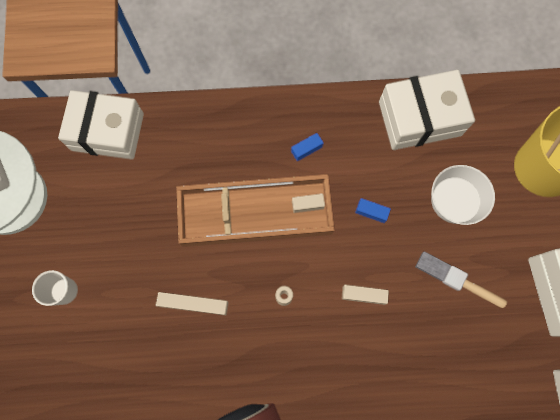

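View pics/scene0.png

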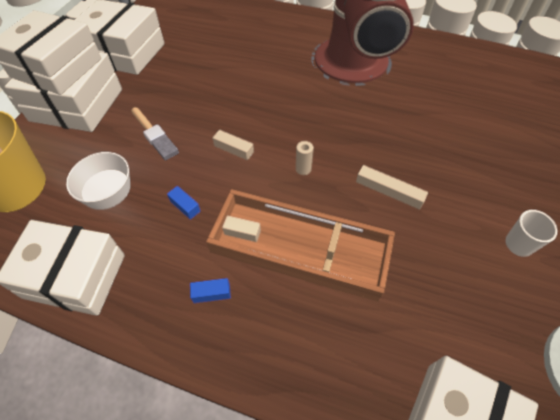

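Top view: the tote spans about (178..332, 177..242), with the divider near (226,210), the short post near (308,203) and the long post near (192,303). The scene view agrees. I'll enlarge the top view.

```bash
python3 - <<'E'
import cv2
im=cv2.imread('pics/top0.png')[170:320,145:345]
cv2.imwrite('pics/crop0.png',cv2.resize(im,None,fx=4,fy=4,interpolation=cv2.INTER_CUBIC))
E
```

```text
(no output)
```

View pics/crop0.png

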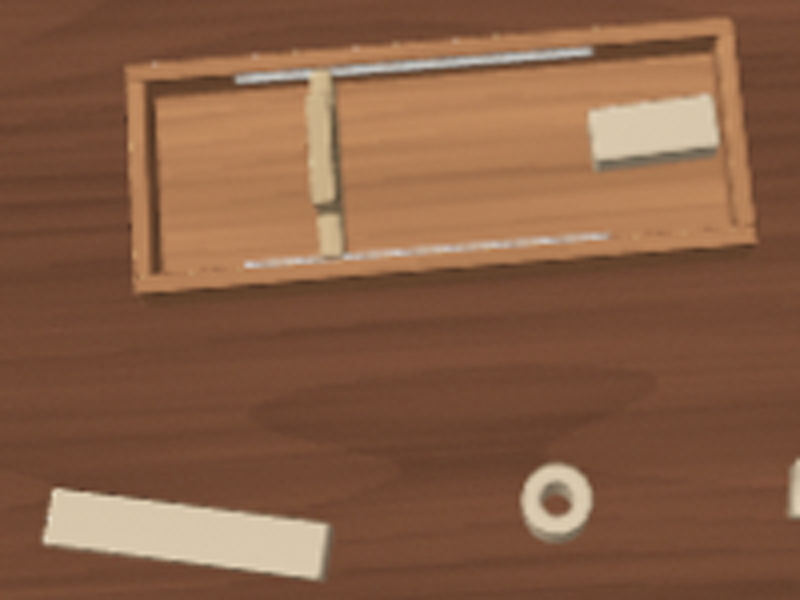

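```bash
python3 - <<'E'
from h import *
np.set_printoptions(precision=4,suppress=True)
D=np.load('pics/top0.npy')
f=lambda L:[(145+(x-1.5)/4,170+(y-1.5)/4) for x,y in L]
print('cam',c2w('top')[2])
r=at_z('top',f([(125,66),(732,18),(757,242),(137,293)]),.045);print('rim',r,r.mean(0))
print([np.linalg.norm(r[i]-r[i-1]) for i in range(4)])
l=(r[0]+r[3]-r[1]-r[2])/2; ex=(r[0]+r[1]-r[2]-r[3])/2
print('yaw',np.degrees([np.arctan2(-l[0],l[1]),np.arctan2(ex[1],ex[0])]))
p=at_z('top',f([(54,487),(330,523),(323,580),(42,545)]),.03);print('post',p,p.mean(0),[np.linalg.norm(p[i]-p[i-1]) for i in range(4)])
l=(p[0]+p[3]-p[1]-p[2])/2;print('yaw',np.degrees(np.arctan2(-l[0],l[1])))
print('postdepth',at_d('top',f([(100,515),(186,533),(280,550)]),D))
s=at_z('top',f([(588,112),(711,94),(719,147),(597,160)]),.038);print('short',s,s.mean(0))
d=f([(320,80),(322,110),(324,140),(325,170),(326,195),(330,225),(332,245)]);print('div',at_d('top',d,D))
E
```

```text
cam [0.3452 0.0066 1.163 ]
rim [[ 0.6908  0.2138  0.045 ]
 [ 0.699  -0.1258  0.045 ]
 [ 0.5706 -0.129   0.045 ]
 [ 0.5621  0.2088  0.045 ]] [0.6306 0.042  0.045 ]
[np.float64(0.1288392172225835), np.float64(0.339712550420122), np.float64(0.12844475395471042), np.float64(0.3378958385534602)]
yaw [1.4156 1.8341]
post [[0.4621 0.2569 0.03  ]
 [0.4341 0.11   0.03  ]
 [0.4046 0.1147 0.03  ]
 [0.4319 0.2632 0.03  ]] [0.4332 0.1862 0.03  ] [np.float64(0.030851927456568246), np.float64(0.1495258288949007), np.float64(0.029928890195013276), np.float64(0.15100504691492408)]
yaw -10.592905591131144
postdepth [[0.4456 0.2323 0.031 ]
 [0.4334 0.1867 0.0306]
 [0.4217 0.1373 0.0276]]
short [[ 0.6512 -0.0421  0.038 ]
 [ 0.6576 -0.1113  0.038 ]
 [ 0.6269 -0.1134  0.038 ]
 [ 0.6234 -0.0453  0.038 ]] [ 0.6398 -0.078   0.038 ]
div [[0.6781 0.1063 0.0395]
 [0.6498 0.1024 0.0781]
 [0.6336 0.1021 0.0761]
 [0.6163 0.1019 0.0788]
 [0.6038 0.1023 0.0736]
 [0.5938 0.1032 0.0443]
 [0.5821 0.1024 0.0466]]
```

Everything matches the given sizes. The tote centre is (0.631, 0.042) with a yaw of about 1.5°, and the divider sits at +60 mm. The long post is at (0.433, 0.186) with a yaw of -10.6°. I'll push the tab with shut fingers. First I turn the tool so its x axis lies along tote y.

Emit:
jog_arm --pt "0 0 0 0 0 -0.18 -1" --pt "0 0 0 0 0 -0.18 -1" --pt "0 0 0 0 0 -0.18 -1" --pt "0 0 0 0 0 -0.18 -1" --pt "0 0 0 0 0 -0.18 -1" --pt "0 0 0 0 0 -0.18 -1" --pt "0 0 0 0 0 -0.18 -1" --pt "0 0 0 0 0 -0.18 -1" --grip_force 40

```text
t: 0.9
tool_pos: [0.2806, -0.558, 0.2305]
tool_rot: [-2.185, -2.256, -0.001]
contact_force: [-0.4, -0.1, 0.0]
opening: -0.0001
grip_force: 0.0
```

Emit:
jog_arm --pt "1 0.52 0 0 0 0 -1" --pt "1 0.52 0 0 0 0 -1" --pt "1 0.52 0 0 0 0 -1" --pt "1 0.52 0 0 0 0 -1" --pt "1 0.52 0 0 0 0 -1" --pt "1 0.52 0 0 0 0 -1" --pt "1 0.52 0 0 0 0 -1" --pt "1 0.52 0 0 0 0 -1"

```text
t: 1.7
tool_pos: [0.3601, -0.3948, 0.231]
tool_rot: [-2.192, -2.25, -0.0]
contact_force: [0.5, -0.2, 0.5]
opening: -0.0006
grip_force: 0.0
```

Emit:
jog_arm --pt "1 0.52 0 0 0 0 -1" --pt "1 0.52 0 0 0 0 -1" --pt "1 0.52 0 0 0 0 -1" --pt "1 0.52 0 0 0 0 -1" --pt "1 0.52 0 0 0 0 -1" --pt "1 0.52 0 0 0 0 -1" --pt "1 0.52 0 0 0 0 -1" --pt "1 0.52 0 0 0 0 -1"

```text
t: 2.5
tool_pos: [0.4389, -0.2327, 0.231]
tool_rot: [-2.192, -2.25, 0.0]
contact_force: [0.7, 0.4, 0.1]
opening: -0.0002
grip_force: 0.0
```

Emit:
jog_arm --pt "1 0.52 0 0 0 0 -1" --pt "1 0.52 0 0 0 0 -1" --pt "1 0.52 0 0 0 0 -1" --pt "1 0.52 0 0 0 0 -1" --pt "1 0.52 0 0 0 0 -1" --pt "1 0.52 0 0 0 0 -1" --pt "1 0.52 0 0 0 0 -1" --pt "1 0.52 0 0 0 0 -1"

```text
t: 3.3
tool_pos: [0.5177, -0.0706, 0.231]
tool_rot: [-2.192, -2.25, 0.0]
contact_force: [-0.1, -0.5, 0.3]
opening: 0.0002
grip_force: 0.0
```

Emit:
jog_arm --pt "1 0.52 0 0 0 0 -1" --pt "1 0.52 0 0 0 0 -1" --pt "1 0.52 0 0 0 0 -1" --pt "1 0.52 0 0 0 0 -1" --pt "1 0.52 0 0 0 0 -1" --pt "1 0.52 0 0 0 0 -1" --pt "1 0.52 0 0 0 0 -1" --pt "1 0.52 0 0 0 0 -1"

```text
t: 4.1
tool_pos: [0.5966, 0.0914, 0.231]
tool_rot: [-2.192, -2.25, 0.001]
contact_force: [0.2, -0.8, 0.9]
opening: -0.0003
grip_force: 0.0
```

Emit:
jog_arm --pt "1 0.52 0 0 0 0 -1" --pt "1 0.52 0 0 0 0 -1" --pt "1 0.52 0 0 0 0 -1" --pt "0 0 1 0 0 0 -1" --pt "0 0 1 0 0 0 -1" --pt "0 0 1 0 0 0 -1" --pt "0 0 1 0 0 0 -1" --pt "0 0 0 0 0 0 -1"

```text
t: 4.9
tool_pos: [0.6235, 0.151, 0.147]
tool_rot: [-2.189, -2.247, 0.009]
contact_force: [-0.2, -0.0, -0.4]
opening: 0.0002
grip_force: 0.0
```

Emit:
jog_arm --pt "0 0 1 0 0 0 -1" --pt "0 0 1 0 0 0 -1" --pt "0 0 1 0 0 0 -1" --pt "0 0 1 0 0 0 -1" --pt "0 0 0.8 0 0 0 -1" --pt "0 0 0 0 0 0 -1" --pt "0 0 0 0 0 0 -1"

```text
t: 5.6
tool_pos: [0.6266, 0.151, 0.0559]
tool_rot: [2.192, 2.25, 0.001]
contact_force: [0.4, -0.3, 0.4]
opening: -0.0
grip_force: 0.0
```

Emit:
jog_arm --pt "-0.5 0 0 0 0 0 -1" --pt "-0.5 0 0 0 0 0 -1" --pt "-0.5 0 0 0 0 0 -1" --pt "-0.5 0 0 0 0 0 -1" --pt "-0.5 0 0 0 0 0 -1" --pt "-0.5 0 0 0 0 0 -1" --pt "0 0 0 0 0 0 -1"

```text
t: 6.3
tool_pos: [0.628, 0.0892, 0.0553]
tool_rot: [2.194, 2.248, -0.001]
contact_force: [-0.3, 0.7, 0.5]
opening: 0.0001
grip_force: 0.0
```

Emit:
jog_arm --pt "-0.5 0 0 0 0 0 -1" --pt "-0.5 0 0 0 0 0 -1" --pt "-0.5 0 0 0 0 0 -1" --pt "-0.5 0 0 0 0 0 -1" --pt "-0.5 0 0 0 0 0 -1" --pt "-0.5 0 0 0 0 0 -1" --pt "-0.5 0 0 0 0 0 -1" --pt "0 0 0 0 0 0 -1"

```text
t: 7.1
tool_pos: [0.6298, 0.0191, 0.0551]
tool_rot: [2.193, 2.248, -0.001]
contact_force: [0.4, -0.8, 0.5]
opening: -0.0002
grip_force: 0.0
```

```bash
python3 - <<'E'
from h import *
np.set_printoptions(precision=4,suppress=True)
o,im,d=snap('top','top1'); print(o['tool_pos'])
cv2.imwrite('pics/crop1.png',cv2.resize(im[150:320,145:345,::-1],None,fx=3.5,fy=3.5,interpolation=cv2.INTER_CUBIC))
E
```

```text
[0.6298 0.0191 0.0551]
```

View pics/crop1.png

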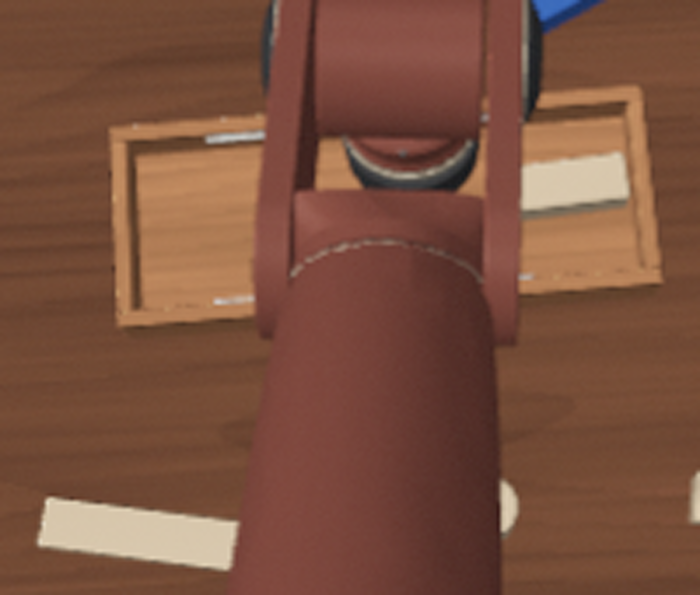

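The divider is hidden under the arm but has left its old place at crop pixel (250,200), and the short post is unmoved near (575,182). I'll back off, rise and go to the long post near (140,533).

Emit:
jog_arm --pt "0.8 0 0 0 0 0 -1" --pt "0 0 -1 0 0 0 -1" --pt "0 0 -1 0 0 0 -1" --pt "0 0 -1 0 0 0 -1" --pt "0 0 -1 0 0 0 -1" --pt "0 0 -1 0 0 0 -1" --pt "0 0 -1 0 0 0 -1" --pt "0 0 0 0 0 0 -1"

```text
t: 7.95
tool_pos: [0.6315, 0.038, 0.1793]
tool_rot: [2.187, 2.248, 0.007]
contact_force: [1.2, -0.1, 0.1]
opening: -0.0002
grip_force: 0.0
```

Emit:
jog_arm --pt "0.76 -0.96 0 0 0 0 0" --pt "0.76 -0.96 0 0 0 0 0" --pt "0.76 -0.96 0 0 0 0 0" --pt "0.76 -0.96 0 0 0 0 0" --pt "0.76 -0.96 0 0 0 0 0" --pt "0.76 -0.96 0 0 0 0 0" --pt "0.76 -0.96 0 0 0 0 0" --pt "0.76 -0.96 0 0 0 0 0"

```text
t: 8.75
tool_pos: [0.471, 0.1555, 0.1738]
tool_rot: [-2.191, -2.25, 0.002]
contact_force: [0.0, -0.1, -0.6]
opening: 0.043
grip_force: 0.0
```

Emit:
jog_arm --pt "0.76 -0.96 0 0 0 0 0.6" --pt "0.76 -0.96 0 0 0 0 0.6" --pt "0 0 0 0 0 0.135 0.6" --pt "0 0 0 0 0 0.135 0.6" --pt "0 0 0 0 0 0 0.6" --pt "0 0 0 0 0 0 0.6"

```text
t: 9.35
tool_pos: [0.433, 0.1841, 0.1744]
tool_rot: [-2.415, -2.008, 0.002]
contact_force: [-0.0, 0.5, -0.5]
opening: 0.068
grip_force: 0.0
```

```bash
python3 - <<'E'
from h import *
o,im,d=snap('wrist','w0'); print(o['tool_pos'],o['tool_rot'],o['opening'])
o2,im2,d2=snap('scene','s2')
cv2.imwrite('pics/both.png',np.hstack([cv2.resize(im,(400,300)),cv2.resize(im2[120:330,130:410],(400,300))])[:,:,::-1])
E
```

```text
[0.43298024 0.18408575 0.1744174 ] [-2.41517912e+00 -2.00837920e+00  1.64343094e-03] 0.0679820973826035
```

View pics/both.png

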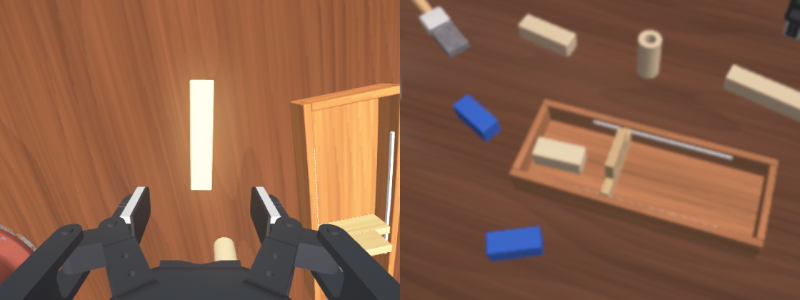

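The left half (wrist view) shows the long post upright and centred between the open fingers. The right half shows the divider slid to near (617,160) in the picture, with the short post still flat. I'll measure both.

```bash
python3 - <<'E'
from h import *
np.set_printoptions(precision=4,suppress=True)
o=ctrl.get_obs(); im=cv2.imread('pics/w0.png');g=cv2.inRange(cv2.cvtColor(im,cv2.COLOR_BGR2HSV),(0,0,215),(40,100,255))
n,l,s,c=cv2.connectedComponentsWithStats(g); k=l[200,283]; print(s[k])
m=(l==k).astype(np.uint8); b=cv2.boxPoints(cv2.minAreaRect(cv2.findNonZero(m)));print(b)
p=at_z('wrist',b,.03,o);print(p,p.mean(0),[np.linalg.norm(p[i]-p[i-1]) for i in range(4)])
D=np.load('pics/s2.npy')
print('div',at_d('scene',[(285,218),(284,222),(282,226),(280,231)],D))
print('short',at_d('scene',[(228,225),(240,228),(252,231)],D))
E
```

```text
[ 265  112   35  154 4942]
[[265. 112.]
 [299. 112.]
 [299. 265.]
 [265. 265.]]
[[0.4336 0.2608 0.03  ]
 [0.4628 0.2554 0.03  ]
 [0.4384 0.1096 0.03  ]
 [0.4046 0.1159 0.03  ]] [0.4348 0.1854 0.03  ] [np.float64(0.14783654156447013), np.float64(0.029706851990658662), np.float64(0.1478154733588476), np.float64(0.03438586323368155)]
div [[0.6222 0.0069 0.0753]
 [0.6309 0.0079 0.0749]
 [0.641  0.0074 0.0762]
 [0.6517 0.0071 0.0752]]
short [[ 0.6525 -0.1012  0.0385]
 [ 0.6508 -0.0764  0.0378]
 [ 0.6492 -0.0517  0.0374]]
```

Emit:
jog_arm --pt "0.1 0 1 0 0 0 0.6" --pt "0 0 1 0 0 0 0.6" --pt "0 0 1 0 0 0 0.6" --pt "0 0 1 0 0 0 0.6" --pt "0 0 1 0 0 0 0.6" --pt "0 0 1 0 0 0 0.6" --pt "0 0 0.9 0 0 0 0.6" --pt "0 0 0.5 0 0 0 0.6"

```text
t: 10.25
tool_pos: [0.4328, 0.1854, 0.0255]
tool_rot: [-2.417, -2.005, 0.004]
contact_force: [-0.3, 0.9, -0.4]
opening: 0.068
grip_force: 0.0
```

Emit:
jog_arm --pt "0 0 0.5 0 0 0 0.6" --pt "0 0 0.4 0 0 0 0.6" --pt "0 0 0 0 0 0 0.6" --pt "0 0 0 0 0 0 -1" --pt "0 0 0 0 0 0 -1" --pt "0 0 0 0 0 0 -1" --pt "0 0 0 0 0 0 -1" --pt "0 0 0 0 0 0 -1" --grip_force 60

```text
t: 11.05
tool_pos: [0.4348, 0.186, 0.0103]
tool_rot: [2.417, 2.005, 0.003]
contact_force: [-0.5, -0.0, 4.6]
opening: 0.0288
grip_force: 61.6
```

Emit:
jog_arm --pt "0 0 -0.5 0 0 0 -1" --pt "0 0 -1 0 0 0 -1" --pt "0 0 -1 0 0 0 -1" --pt "0 0 -1 0 0 0 -1" --pt "0 0 -1 0 0 0 -1" --pt "0 0 -1 0 0 0 -1" --pt "0 0 -0.5 0 0 0 -1" --pt "0 0 0 0 0 0 -1"

```text
t: 11.85
tool_pos: [0.4344, 0.186, 0.1306]
tool_rot: [2.417, 2.005, 0.004]
contact_force: [0.8, 0.2, -2.5]
opening: 0.0289
grip_force: 60.9
```

Emit:
jog_arm --pt "0 0 0 0 0 -0.135 -1" --pt "0 0 0 0 0 -0.135 -1" --pt "0 0 0 0 0 0 -1"

```text
t: 12.15
tool_pos: [0.4327, 0.1855, 0.1275]
tool_rot: [-2.192, -2.249, 0.004]
contact_force: [-0.6, 0.7, -3.0]
opening: 0.0285
grip_force: 60.8
```

```bash
python3 - <<'E'
from h import *
o,im,d=snap('wrist','w1'); print(o['tool_pos'],o['tool_rot'],o['opening'],o['contact_force'])
o2,im2,d2=snap('scene','s3')
cv2.imwrite('pics/both1.png',np.hstack([cv2.resize(im,(400,300)),cv2.resize(im2[60:270,230:510],(400,300))])[:,:,::-1])
E
```

```text
[0.43265171 0.18548842 0.12751592] [-2.19153194 -2.24860306  0.00421252] 0.028548639554712162 [-0.56934379  0.66015646 -2.9833171 ]
```

View pics/both1.png

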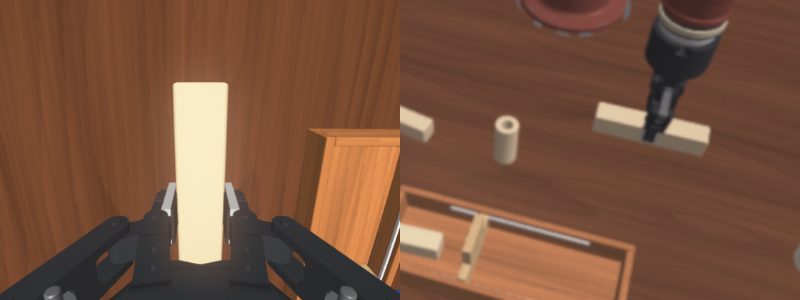

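The post is gripped at its middle and level (in the right half, at about (650,128)). I'll carry it over the compartment.

Emit:
jog_arm --pt "-0.42 0.97 0 0 0 0 -1" --pt "-0.42 0.97 0 0 0 0 -1" --pt "-0.42 0.97 0 0 0 0 -1" --pt "-0.42 0.97 0 0 0 0 -1" --pt "-0.42 0.97 0 0 0 0 -1" --pt "-0.42 0.97 0 0 0 0 -1" --pt "-0.42 0.97 0 0 0 0 -1" --pt "-0.42 0.97 0 0 0 0 -1"

```text
t: 13.05
tool_pos: [0.5911, 0.1222, 0.1283]
tool_rot: [-2.194, -2.247, 0.002]
contact_force: [0.8, 0.2, -2.5]
opening: 0.0293
grip_force: 60.7
```

Emit:
jog_arm --pt "-0.42 0.97 0 0 0 0 -1" --pt "-0.42 0.97 0 0 0 0 -1" --pt "0 0 0 0 0 0 -1" --pt "0 0 0.5 0 0 0 -1" --pt "0 0 0.5 0 0 0 -1" --pt "0 0 0 0 0 0 -1" --pt "0 0 0 0 0 0 -1"

```text
t: 13.75
tool_pos: [0.6287, 0.1072, 0.1081]
tool_rot: [-2.191, -2.249, 0.003]
contact_force: [0.1, -0.3, -3.4]
opening: 0.0283
grip_force: 60.9
```

```bash
python3 - <<'E'
from h import *
o,im,d=snap('wrist','w2'); print(o['tool_pos'],o['tool_rot'],o['opening'],o['contact_force'])
o2,im2,d2=snap('scene','s4')
cv2.imwrite('pics/both2.png',np.hstack([cv2.resize(im,(400,300)),cv2.resize(im2[120:330,170:450],(400,300))])[:,:,::-1])
E
```

```text
[0.62873583 0.10716965 0.10808097] [-2.1910059  -2.24929378  0.00251504] 0.028349066845910202 [ 0.10198923 -0.30214354 -3.38157933]
```

View pics/both2.png

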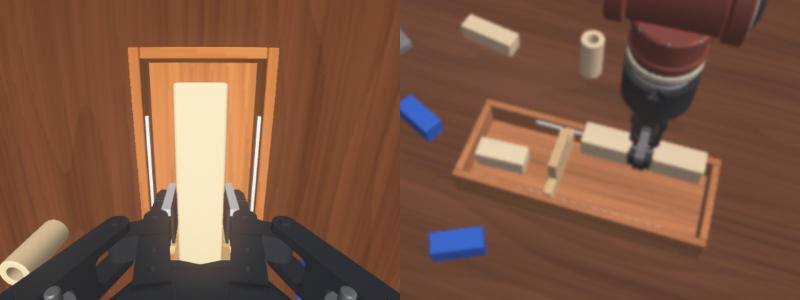

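It is aligned and centred between the walls in the wrist view, with the end wall clear. Now down.

Emit:
jog_arm --pt "0 0 0.5 0 0 0 -1" --pt "0 0 0.6 0 0 0 -1" --pt "0 0 0.6 0 0 0 -1" --pt "0 0 0.6 0 0 0 -1" --pt "0 0 0.6 0 0 0 -1" --pt "0 0 0.6 0 0 0 -1" --pt "0 0 0.4 0 0 0 -1" --pt "0 0 0 0 0 0 -1"

```text
t: 14.65
tool_pos: [0.6286, 0.1067, 0.0292]
tool_rot: [-2.191, -2.248, 0.004]
contact_force: [-0.4, -0.3, -4.4]
opening: 0.0291
grip_force: 60.9
```

Emit:
jog_arm --pt "0 0 0.1 0 0 0 -1" --pt "0 0 0.1 0 0 0 -1" --pt "0 0 0.1 0 0 0 -1" --pt "0 0 0 0 0 0 -1" --pt "0 0 0 0 0 0 -1"

```text
t: 15.15
tool_pos: [0.6301, 0.1069, 0.0255]
tool_rot: [2.192, 2.25, 0.0]
contact_force: [0.2, -0.3, -3.3]
opening: 0.0287
grip_force: 60.9
```

Emit:
jog_arm --pt "0 0 0.1 0 0 0 -1" --pt "0 0 0.1 0 0 0 -1" --pt "0 0 0.05 0 0 0 -1" --pt "0 0 0 0 0 0 -1" --pt "0 0 0 0 0 0 -1"

```text
t: 15.65
tool_pos: [0.6299, 0.1068, 0.0202]
tool_rot: [-2.192, -2.25, 0.0]
contact_force: [0.5, -0.4, -2.7]
opening: 0.0287
grip_force: 60.9
```

Emit:
jog_arm --pt "0 0 0.05 0 0 0 -1" --pt "0 0 0 0 0 0 -1" --pt "0 0 0 0 0 0 -1"

```text
t: 15.95
tool_pos: [0.63, 0.1069, 0.0193]
tool_rot: [-2.192, -2.25, 0.0]
contact_force: [0.3, 0.6, -2.9]
opening: 0.0286
grip_force: 60.9
```

Emit:
jog_arm --pt "0 0 0.05 0 0 0 -1" --pt "0 0 0 0 0 0 -1" --pt "0 0 0 0 0 0 -1"

```text
t: 16.25
tool_pos: [0.6301, 0.1069, 0.0184]
tool_rot: [2.192, 2.25, 0.001]
contact_force: [0.0, -0.9, -2.4]
opening: 0.0287
grip_force: 60.9
```

Emit:
jog_arm --pt "0 0 0.05 0 0 0 -1" --pt "0 0 0 0 0 0 -1" --pt "0 0 0 0 0 0 -1"

```text
t: 16.55
tool_pos: [0.6301, 0.1068, 0.0184]
tool_rot: [-2.192, -2.25, 0.0]
contact_force: [-3.7, -1.3, 6.6]
opening: 0.0289
grip_force: 61.9
```

It is down on the floor (the force swung from -2.4 to +6.6 N). Open partly, then rise.

Emit:
jog_arm --pt "0 0 0 0 0 0 0.2" --pt "0 0 0 0 0 0 0.2" --pt "0 0 0 0 0 0 0.2" --pt "0 0 0 0 0 0 0.2" --pt "0 0 -0.3 0 0 0 0.2" --pt "0 0 -0.6 0 0 0 0.2" --pt "0 0 -1 0 0 0 0.2" --pt "0 0 -1 0 0 0 0.2"

```text
t: 17.35
tool_pos: [0.6301, 0.1069, 0.0768]
tool_rot: [2.192, 2.25, 0.0]
contact_force: [1.1, -0.4, 0.2]
opening: 0.051
grip_force: 0.0
```

Emit:
jog_arm --pt "0 0 -1 0 0 0 0.2" --pt "0 0 -1 0 0 0 0.2" --pt "0 0 -1 0 0 0 0.2" --pt "0 0 -1 0 0 0 0.2" --pt "0 0 -1 0 0 0 0.2" --pt "0 0 0 0 0 0 0.2" --pt "0 0 0 0 0 0 0.2"

```text
t: 18.05
tool_pos: [0.6303, 0.1069, 0.1762]
tool_rot: [2.191, 2.249, 0.002]
contact_force: [0.5, 0.5, 0.3]
opening: 0.0513
grip_force: 0.0
```

```bash
python3 - <<'E'
from h import *
np.set_printoptions(precision=4,suppress=True)
o,im,d=snap('wrist','w3'); print(o['tool_pos'],o['opening'],o['contact_force'])
o2,im2,d2=snap('scene','s5')
cv2.imwrite('pics/both3.png',np.hstack([cv2.resize(im,(400,300)),cv2.resize(im2[120:330,170:450],(400,300))])[:,:,::-1])
print(at_d('wrist',[(283,150),(283,200),(283,240)],d,o))
E
```

```text
[0.6303 0.1069 0.1762] 0.05129428209395882 [0.4711 0.4983 0.2716]
[[0.6312 0.1505 0.037 ]
 [0.6326 0.105  0.0381]
 [0.6337 0.0649 0.0375]]
```

View pics/both3.png

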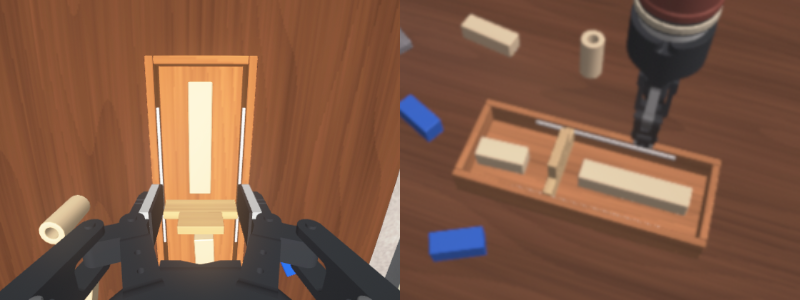

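The long post lies flat in the enlarged compartment, clear of the walls and divider (its top is at 38 mm = 8 + 30). The short post lies flat on the other side of the divider, and the gripper is clear.

```bash
python3 -c "
from station import ctrl
print(ctrl.finish_job())"
```

```text
the job is handed in; nothing more can be done
None
```

The job is handed in: I slid the divider about 95 mm towards the short post and set the long post down flat on the floor of the enlarged compartment, with the short post still flat in its own, at about 18 s of the 51 s allowed.

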